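# Line up the paint pots by size

## Task

Line up the four white paint pots by size along the dark wooden strip, each standing upright in the middle of its own cork mark: the smallest on the mark next to the water cup, then ever larger ones, so that the largest ends up next to the roll of tape. Leave the cup and the tape where they are.

Things in the scene. Friction and masses are not known exactly. Their poses are not given: they have to be found in the camera images.
- pot_smallest_center (a point): the smallest of four loose paint pots: a plain upright white plastic cylinder with a white screw lid, 38 mm in diameter and 44 mm high over all (the lid, as wide as the pot, is its top 12 mm). The point lies on its axis half-way up, 22 mm above its underside; z points up out of the lid. It stands on the bare grey table among the other things; grasp it round its sides from above
- pot_small_center (a point): the second smallest of four loose paint pots: a plain upright white plastic cylinder with a white screw lid, 44 mm in diameter and 58 mm high over all (the lid, as wide as the pot, is its top 12 mm). The point lies on its axis half-way up, 29 mm above its underside; z points up out of the lid. It stands on the bare grey table among the other things; grasp it round its sides from above
- pot_large_center (a point): the second largest of four loose paint pots: a plain upright white plastic cylinder with a white screw lid, 50 mm in diameter and 72 mm high over all (the lid, as wide as the pot, is its top 12 mm). The point lies on its axis half-way up, 36 mm above its underside; z points up out of the lid. It stands on the bare grey table among the other things; grasp it round its sides from above
- pot_largest_center (a point): the largest of four loose paint pots: a plain upright white plastic cylinder with a white screw lid, 56 mm in diameter and 86 mm high over all (the lid, as wide as the pot, is its top 12 mm). The point lies on its axis half-way up, 43 mm above its underside; z points up out of the lid. It stands on the bare grey table among the other things; grasp it round its sides from above
- mark_1: one of four equal round cork marks, 66 mm in diameter and 2 mm thick, fixed in a straight row along the middle of a dark wooden strip (500 x 90 mm, 8 mm thick, fixed to the table), about 75 mm (67 to 83) from one mark's centre to the next. Origin at the centre of its underside, which is the strip's top face; its top is 2 mm higher, 10 mm above the table. z points up. The marks are numbered along the row: this is number 1, at one end; either end may be the one next to the cup
- mark_2: one of four equal round cork marks, 66 mm in diameter and 2 mm thick, fixed in a straight row along the middle of a dark wooden strip (500 x 90 mm, 8 mm thick, fixed to the table), about 75 mm (67 to 83) from one mark's centre to the next. Origin at the centre of its underside, which is the strip's top face; its top is 2 mm higher, 10 mm above the table. z points up. The marks are numbered along the row: this is number 2; either end may be the one next to the cup
- mark_3: one of four equal round cork marks, 66 mm in diameter and 2 mm thick, fixed in a straight row along the middle of a dark wooden strip (500 x 90 mm, 8 mm thick, fixed to the table), about 75 mm (67 to 83) from one mark's centre to the next. Origin at the centre of its underside, which is the strip's top face; its top is 2 mm higher, 10 mm above the table. z points up. The marks are numbered along the row: this is number 3; either end may be the one next to the cup
- mark_4: one of four equal round cork marks, 66 mm in diameter and 2 mm thick, fixed in a straight row along the middle of a dark wooden strip (500 x 90 mm, 8 mm thick, fixed to the table), about 75 mm (67 to 83) from one mark's centre to the next. Origin at the centre of its underside, which is the strip's top face; its top is 2 mm higher, 10 mm above the table. z points up. The marks are numbered along the row: this is number 4, at one end; either end may be the one next to the cup
- cup: empty white ceramic water cup, round, 68 mm across its open mouth and 70 mm high, loose, standing on the strip about 100 mm beyond one end mark (beyond mark 1 in some starts, beyond mark 4 in others). Origin at the centre of its underside, z up. Not to be moved
- tape: roll of yellow tape lying flat, an open ring 74 mm in outer diameter, 54 mm inner, 24 mm high, loose, on the strip about 100 mm beyond the end mark at the opposite end from the cup. Origin at the centre of its underside, z up. Not to be moved
Things that resemble listed ones, but are neither listed nor needed, are in the scene too. What is shaped like the part that bears pot_largest_center but orange, red or yellow is not meant.

How it is judged:
At the end, for the whole second after the job is handed in: From the cup outwards the marks carry the smallest to the largest pot, each upright (0.12 rad), standing on its mark (height within 5 mm), its axis within 14 mm of the mark's centre, released and at rest; cup and tape within 20 mm of where they stood (((horizontal distance between cup and mark_1 below 0.16 m and horizontal distance between pot_smallest_center and mark_1 below 0.014 m and z of pot_smallest_center in the frame of mark_1 between 0.019 and 0.029 m and horizontal distance between pot_small_center and mark_2 below 0.014 m and z of pot_small_center in the frame of mark_2 between 0.026 and 0.036 m and horizontal distance between pot_large_center and mark_3 below 0.014 m and z of pot_large_center in the frame of mark_3 between 0.033 and 0.043 m and horizontal distance between pot_largest_center and mark_4 below 0.014 m and z of pot_largest_center in the frame of mark_4 between 0.04 and 0.05 m) or (horizontal distance between cup and mark_4 below 0.16 m and horizontal distance between pot_smallest_center and mark_4 below 0.014 m and z of pot_smallest_center in the frame of mark_4 between 0.019 and 0.029 m and horizontal distance between pot_small_center and mark_3 below 0.014 m and z of pot_small_center in the frame of mark_3 between 0.026 and 0.036 m and horizontal distance between pot_large_center and mark_2 below 0.014 m and z of pot_large_center in the frame of mark_2 between 0.033 and 0.043 m and horizontal distance between pot_largest_center and mark_1 below 0.014 m and z of pot_largest_center in the frame of mark_1 between 0.04 and 0.05 m)) and angle between each of pot_smallest_center, pot_small_center, pot_large_center, pot_largest_center's own z axis and vertical below 0.12 rad and linear speed of each of pot_smallest, pot_small, pot_large, pot_largest below 0.02 m/s and contact force between each of pot_smallest, pot_small, pot_large, pot_largest and the fingers below 0.1 N and distance of each of cup, tape from where it was at the start of the episode below 0.02 m); the robot touches nothing.
It fails at once if the water cup is pushed or lifted more than 20 mm from its place (distance of cup from where it was at the start of the episode above 0.02 m).
It fails at once if the roll of tape is pushed or lifted more than 20 mm from its place (distance of tape from where it was at the start of the episode above 0.02 m).
It also fails if it takes over 107 s, if anything falls off the work surface, if the arm or the gripper's body presses on something with over 40 N, if the wrist force passes 120 N, or if a joint passes its speed limit or range.

## Robot

A 6-joint arm with a two-finger parallel gripper is mounted at the origin on the work surface. World frame = base frame: x ahead of the robot, y to its left, z up, the work surface at z = 0. Lengths are in m, angles in rad, forces in N, time in s.
With the tool pointing down it reaches from about 0.35 to 0.775 m from the base axis. Payload 7.3 kg.
Tool frame: the origin (TCP) lies between the finger pads; the fingertips stand 8 mm ahead of it and the grasp point (between the pads) lies 11 mm behind it (robot.nose_length is the distance from the TCP to the fingertips, in m); z points along the fingers, y is the line along which they close (so a half turn about z gives the same grasp; the last joint's range is limited). The gripper opens to 92 mm and grips with 3 to 60 N. Pads are 19 mm wide; open, the fingers measure 130 mm over their backs; the gripper's body (75 mm by 190 mm) begins 47 mm behind the grasp point.
Start: joints at [-1.487, 0.342, 1.524, -0, 1.275, -0.146], TCP at [0.12, -0.511, 0.235] pointing down, gripper open.
Joint ranges: [-2.53, 2.53], [-0.77, 2.02], [0.04, 2.7], [-1, 4.14], [0.28, 2.66], [-3.11, 3.11]. Speed limits (rad/s): [2.57, 2.57, 3.14, 3.14, 3.14, 3.14].

## Interface

Orientations are given as [roll, pitch, yaw] about the fixed x, y, z axes, in that order (R = Rz(yaw) Ry(pitch) Rx(roll)).
In Python, from cell import robot gives the robot as it stands. The module is installed in compiled form; this text tells all that it offers.
- The arm moves only by the shell command python3 -m jog 'ROWS' [FORCE]. ROWS is JSON, a list that holds one entry, the list of rows, each a list of 5 numbers: the gripper's target within -1 to 1 (fully open at 1, half-way at 0, shut at -1), then the shift along the tool's x, y, z in m, then the turn about the tool's z in rad. A call has 1 to 5 rows; each row is the pose to reach, as a shift and turn from the pose commanded when the call began, along the tool's axes at that moment; what a row does not reach only later rows make up. A row lasts 1/12 s, in which the tool goes at most 41.7 mm and 7.16 degrees, less where a joint would pass 70% of its speed; a pose out of reach is approached as far as the arm can. A call with a gripper value outside its range is refused whole. The fingers move at their own pace and stop on an object; FORCE is the grip in N (left out, the last holds). Time passes only in rows, so rows that repeat a pose let the fingers close. It gives the time, the measured TCP pose, the force, the opening and the grip force at its end, in the units of the state.
- robot.observe(): the state, without advancing time (a new reading comes with each control period).
- robot.read_camera(name): name is "side" or "top" or "wrist"; returns the picture (480x640x3 uint8, red, green, blue); there is no depth.
- robot.camera_model(name): a dict with "camera_matrix" (3x3 intrinsics, pixels), "position" and "attitude" of the camera in the world; the wrist camera has in their place "mount" (4x4, takes a point from camera to tool coordinates, whose origin is the TCP and whose axes are the flange's). Camera axes: x right, y down, z forward; pixel columns grow to the right and rows downward; lengths in m; the calibration is good to about 2 mm. The wrist camera is an equidistant fisheye: a pixel r from the principal point sees the ray r / f radians off the axis. A picture is of the moment at which its call begins: read the wrist's pose just before it. camera_model takes no time and is no camera call.
- robot.hand_in(): hands the job in; it is judged then, once.
The state is a dict: "time": time; "qpos": joint angles; "qvel": joint speeds; "joint_efforts": joint torques, N m; "tool_pos": TCP position; "tool_rot": TCP orientation; "contact_force": force on the tool from outside, world axes, zero at the start; "torque": the same for the moment, N m; "opening": finger opening in m; "grip_force": force on a finger pad.
Only numpy, scipy, OpenCV 4.12 (cv2) and the standard library are available. Lean on these libraries where they do the work, as an engineer would, in place of code of your own. Each camera call takes 0.05 s, during which the arm holds its last target. There are 200 camera calls.

## Working session

There is one attempt and no reset: what is moved stays moved. The work goes in short steps, Python scripts to look and compute and a shell command to move; the robot and the scene stay as the last step left them, time stands still between calls to the robot, and variables do not carry over. Pictures are saved under pics/ and viewed, at most 14 in all, crops included, and the job is handed in when it is done.

```bash
mkdir -p pics; python3 - <<'E'
from cell import robot
import cv2,numpy as np
np.set_printoptions(precision=4,suppress=True)
for n in ["top","side"]:
    cv2.imwrite(f"pics/{n}0.png",robot.read_camera(n)[:,:,::-1])
    print(n,robot.camera_model(n))
print(robot.camera_model("wrist"))
s=robot.observe();print(s['time'],s['tool_pos'],s['tool_rot'],s['opening'])
E
```

```text
top {'camera_matrix': array([[605.5084,   0.    , 312.5711],
       [  0.    , 605.5084, 247.1431],
       [  0.    ,   0.    ,   1.    ]]), 'position': array([ 0.3593, -0.0395,  1.2344]), 'attitude': array([-2.9901,  0.0068, -1.5774])}
side {'camera_matrix': array([[555.3921,   0.    , 323.8225],
       [  0.    , 555.3921, 238.7606],
       [  0.    ,   0.    ,   1.    ]]), 'position': array([0.9186, 0.7313, 0.8794]), 'attitude': array([-2.3459, -0.0085,  2.6681])}
{'camera_matrix': array([[371.6483,   0.    , 320.8667],
       [  0.    , 371.6483, 240.4579],
       [  0.    ,   0.    ,   1.    ]]), 'mount': array([[ 0.0004, -0.9684, -0.2493,  0.0659],
       [ 1.    ,  0.0005, -0.0004, -0.0003],
       [ 0.0005, -0.2493,  0.9684, -0.1502],
       [ 0.    ,  0.    ,  0.    ,  1.    ]])}
0.1 [ 0.1196 -0.5109  0.2341] [-3.1403 -0.0002  0.2298] 0.09194297590794206
```

View pics/top0.png

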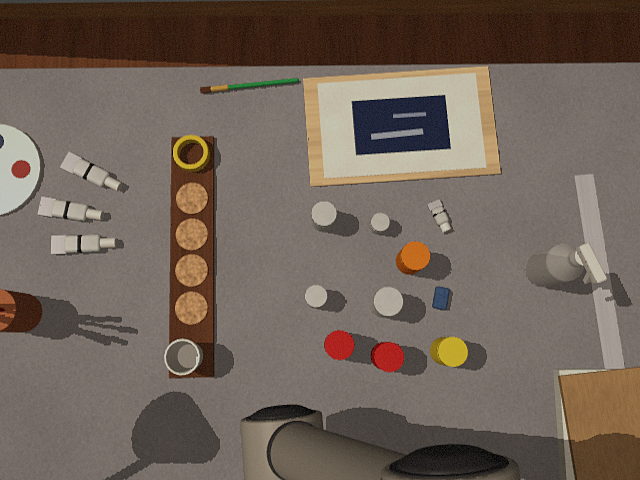

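View pics/side0.png

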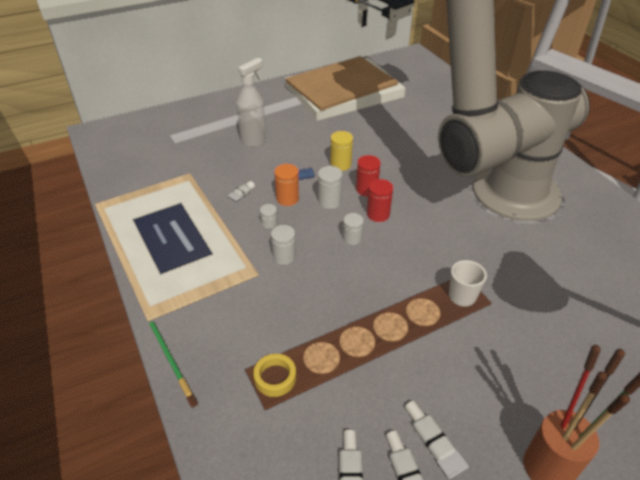

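The top view shows the marks at about (191,198), (191,234), (191,270) and (191,308), the tape at (192,153) and the cup at (183,357). The white pots are at (324,214) large, (380,223) smallest, (316,296) small and (388,302) largest.

```bash
cat > h.py <<'E'
import numpy as np,cv2
from scipy.spatial.transform import Rotation as Ro
from scipy.optimize import minimize
from cell import robot
np.set_printoptions(precision=4,suppress=True)
def cam(n):
    m=robot.camera_model(n);return m['camera_matrix'],np.array(m['position']),Ro.from_euler('xyz',m['attitude']).as_matrix()
def ray(n,px,z):
    K,p,R=cam(n);d=R@np.linalg.solve(K,[*px,1]);return p+d*(z-p[2])/d[2]
def proj(n,P):
    K,p,R=cam(n);c=(np.asarray(P)-p)@R;q=c@K.T;return q[:,:2]/q[:,2:]
def cyl(x,y,r,z0,z1):
    t=np.linspace(0,2*np.pi,40);return np.array([[x+r*np.cos(a),y+r*np.sin(a),z] for z in(z0,z1) for a in t])
def hullmask(n,P,s=4):
    h=cv2.convexHull(np.float32(proj(n,P)));m=np.zeros((480*s,640*s),np.uint8)
    cv2.fillPoly(m,[np.int32(np.round((h+.5)*s-.5))],1);return m
def fit(n,mask,x,y,r,z0,z1,s=4):
    M=cv2.resize(mask,None,fx=s,fy=s,interpolation=cv2.INTER_LINEAR)>0
    def f(v):
        h=hullmask(n,cyl(v[0],v[1],r,z0,z1))>0;return -(h&M).sum()/(h|M).sum()
    o=minimize(f,[x,y],method='Nelder-Mead',options=dict(initial_simplex=[[x,y],[x+.01,y],[x,y+.01]],xatol=2e-4,fatol=1e-4));return o.x,-o.fun
POTS=dict(smallest=(.038,.044),small=(.044,.058),large=(.050,.072),largest=(.056,.086))
def comp(mask,px):
    n,l=cv2.connectedComponents(mask.astype(np.uint8));v=l[int(px[1]),int(px[0])];return (l==v).astype(np.uint8) if v else None
E
python3 - <<'E'
from h import *
for n,seeds in dict(top=dict(large=(324,212),smallest=(380,222),small=(316,295),largest=(388,301)),side=dict(large=(283,240),smallest=(268,215),small=(353,228),largest=(330,185))).items():
    im=cv2.imread(f"pics/{n}0.png");hsv=cv2.cvtColor(im,cv2.COLOR_BGR2HSV)
    for k,px in seeds.items():
        d,h=POTS[k];print(n,k,hsv[px[1],px[0]])
        m=comp((hsv[...,2]>(128))&(hsv[...,1]<60),px)
        if m is None: print('none');continue
        x,y,_=ray(n,px,h)
        print(m.sum(),ray(n,px,h),fit(n,m*255//255,x,y,d/2,0,h))
    print('bg',hsv[200,280] if n=='top' else hsv[260,330])
    for i,px in enumerate([(191,198),(191,234),(191,270),(191,308)] if n=='top' else [(322,358),(357,341),(391,326),(424,312)]):
        m=comp((hsv[...,2]>130)&(hsv[...,1]>60)&(hsv[...,0]<25),px)
        if m is None: print('none',hsv[px[1],px[0]]);continue
        m=cv2.morphologyEx(m,cv2.MORPH_CLOSE,np.ones((5,5)))
        x,y,_=ray(n,px,.01);print('mark',i,m.sum(),fit(n,m,x,y,.033,.0098,.01))
print('cup',ray('top',(183,357),.07),'tape',ray('top',(192,153),.024))
E
```

```text
top large [ 20  30 176]
508 [ 0.6063 -0.0556  0.072 ] (array([ 0.6111, -0.0547]), np.float64(0.7490380103237917))
top smallest [ 21  28 174]
282 [ 0.5909 -0.1678  0.044 ] (array([ 0.5955, -0.1694]), np.float64(0.7672413793103449))
top small [ 19  30 180]
407 [ 0.4449 -0.0387  0.058 ] (array([ 0.4457, -0.0375]), np.float64(0.9049440430655901))
top largest [ 19  32 175]
689 [ 0.4305 -0.1748  0.086 ] (array([ 0.4321, -0.1754]), np.float64(0.8309558318712335))
bg [ 13  36 127]
mark 0 774 (array([0.6518, 0.2182]), np.float64(0.9681281217791168))
mark 1 793 (array([0.5759, 0.2169]), np.float64(0.9650166035987335))
mark 2 826 (array([0.5015, 0.2155]), np.float64(0.9678960728684486))
mark 3 840 (array([0.4249, 0.2143]), np.float64(0.9660484813084113))
side large [ 22  21 184]
144995 [ 0.6139 -0.0338  0.072 ] (array([0.556 , 0.1359]), np.float64(0.006947935515745435))
side smallest [ 19  20 176]
144995 [ 0.6006 -0.1485  0.044 ] (array([0.4799, 0.1398]), np.float64(0.003423625353361787))
side small [ 21  22 165]
144995 [ 0.4586 -0.0132  0.058 ] (array([0.8397, 0.1386]), np.float64(0.00614805564167895))
side largest [ 21  21 170]
144995 [ 0.4513 -0.1352  0.086 ] (array([ 0.4482, -0.1255]), np.float64(0.006911528451975248))
bg [ 11  21 135]
mark 0 929 (array([0.6528, 0.2187]), np.float64(0.946347726197716))
mark 1 858 (array([0.5767, 0.2176]), np.float64(0.9465498357064622))
mark 2 799 (array([0.5024, 0.2164]), np.float64(0.946844374754998))
mark 3 751 (array([0.4259, 0.2145]), np.float64(0.9389989136792847))
cup [0.3283 0.2143 0.07  ] tape [0.7436 0.2163 0.024 ]
```

```bash
python3 - <<'E'
from h import *
for n,th,seeds in [('top',150,dict(large=(324,212),smallest=(380,222),small=(316,295),largest=(388,301))),('side',148,dict(large=(283,240),smallest=(268,215),small=(353,228),largest=(330,185)))]:
    im=cv2.imread(f"pics/{n}0.png");hsv=cv2.cvtColor(im,cv2.COLOR_BGR2HSV)
    for k,px in seeds.items():
        d,h=POTS[k]
        m=comp((hsv[...,2]>th)&(hsv[...,1]<60),px);x,y,_=ray(n,px,h)
        if m is None or m.sum()>3000: print(k,'bad');continue
        print(n,k,m.sum(),'top',fit(n,m,x,y,d/2,h-.0005,h),'cyl',fit(n,m,x,y,d/2,0,h))
E
```

```text
top large 476 top (array([ 0.6042, -0.0546]), np.float64(0.921813725490196)) cyl (array([ 0.6046, -0.0546]), np.float64(0.7132171937133118))
top smallest 258 top (array([ 0.5918, -0.1672]), np.float64(0.896081021576398)) cyl (array([ 0.5923, -0.167 ]), np.float64(0.7037165082108903))
top small 383 top (array([ 0.4437, -0.0374]), np.float64(0.9280024509803921)) cyl (array([ 0.4454, -0.0375]), np.float64(0.8650114155251142))
top largest 664 top (array([ 0.4309, -0.1745]), np.float64(0.9447781264007171)) cyl (array([ 0.4309, -0.1747]), np.float64(0.8086542887831825))
side large 1005 top (array([ 0.606 , -0.0534]), np.float64(0.3184841259882043)) cyl (array([ 0.6047, -0.0571]), np.float64(0.5871060630299152))
side smallest 1005 top (array([ 0.5925, -0.1669]), np.float64(0.15302916038210157)) cyl (array([ 0.5915, -0.1697]), np.float64(0.2800811829515802))
side small 456 top (array([ 0.4444, -0.0361]), np.float64(0.4903181189488243)) cyl (array([ 0.443 , -0.0393]), np.float64(0.7540084388185654))
side largest 738 top (array([ 0.4323, -0.1728]), np.float64(0.39293316304810555)) cyl (array([ 0.4308, -0.1759]), np.float64(0.7577680382023942))
```

Pots by size: large (.605,-.055), smallest (.592,-.167), small (.444,-.037), largest (.431,-.175). The cup stands next to the mark at x=.425. I'll place them large, largest, small, smallest, with the fingers closing along world y.

```bash
python3 -m jog '[[[1,0.035,-0.02,0,0.05],[1,0.07,-0.04,0,0.10],[1,0.105,-0.06,0,0.15],[1,0.14,-0.08,0,0.20],[1,0.173,-0.1,0,0.23]]]' 20
python3 -m jog '[[[1,0.028,-0.027,0,0],[1,0.056,-0.054,0,0],[1,0.084,-0.081,0,0],[1,0.112,-0.108,0,0],[1,0.14,-0.135,0,0]]]'
python3 -m jog '[[[1,0.028,-0.027,0,0],[1,0.056,-0.054,0,0],[1,0.084,-0.081,0,0],[1,0.112,-0.108,0,0],[1,0.14,-0.135,0,0]]]'
python3 -c "
from h import *
for k,p in dict(orange=(415,255),red1=(340,344),red2=(388,356),yel=(452,350)).items(): print(k,ray('top',p,.08))"
```

```text
time: 0.52
tool_pos: [0.2663, -0.3728, 0.2345]
tool_rot: [-3.141, 0.0, -0.003]
contact_force: [0.5, -1.2, -0.0]
opening: 0.0918
grip_force: 0.0
time: 0.93
tool_pos: [0.4062, -0.2377, 0.2346]
tool_rot: [-3.141, 0.0, -0.0]
contact_force: [0.9, -0.4, 0.3]
opening: 0.092
grip_force: 0.0
time: 1.35
tool_pos: [0.5463, -0.1027, 0.2343]
tool_rot: [-3.142, 0.001, 0.0]
contact_force: [0.6, -1.5, 0.2]
opening: 0.0916
grip_force: 0.0
orange [ 0.5188 -0.2296  0.08  ]
red1 [ 0.3508 -0.0832  0.08  ]
red2 [ 0.328  -0.1729  0.08  ]
yel [ 0.3383 -0.2932  0.08  ]
```

```bash
python3 -m jog '[[[1,0.03,-0.024,0,0],[1,0.059,-0.048,0,0],[1,0.059,-0.048,0.04,0],[1,0.059,-0.048,0.08,0],[1,0.059,-0.048,0.1,0]]]'
python3 - <<'E'
from h import *
print(robot.observe()['tool_pos']);cv2.imwrite('pics/w1.png',robot.read_camera('wrist')[:,:,::-1])
E
```

```text
time: 1.77
tool_pos: [0.6023, -0.0551, 0.1296]
tool_rot: [-3.14, 0.007, 0.001]
contact_force: [-1.3, -0.6, -0.6]
opening: 0.0918
grip_force: 0.0
[ 0.6023 -0.0551  0.1296]
```

View pics/w1.png

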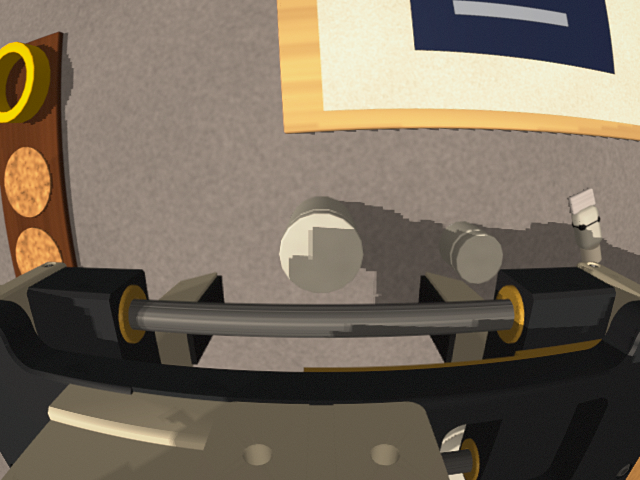

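The wrist view shows the large pot's lid centred at (321,253), midway between the fingers. I'll check it numerically.

```bash
cat >> h.py <<'E'
def wray(px,z,s=None):
    s=s or robot.observe();m=robot.camera_model('wrist');K=m['camera_matrix'];T=m['mount']
    v=np.array([(px[0]-K[0,2])/K[0,0],(px[1]-K[1,2])/K[1,1]]);t=np.linalg.norm(v)
    d=np.array([*(v/t*np.sin(t)),np.cos(t)]);R=Ro.from_euler('xyz',s['tool_rot']).as_matrix()
    p=R@T[:3,3]+s['tool_pos'];d=R@T[:3,:3]@d;return p+d*(z-p[2])/d[2]
E
python3 -c "
from h import *
print(robot.observe()['tool_pos'],wray((321,253),.072),wray((479,253),.044))"
```

```text
[ 0.6005 -0.0552  0.1267] [ 0.6055 -0.0549  0.072 ] [ 0.5966 -0.1647  0.044 ]
```

```bash
python3 -m jog '[[[1,0,0,0,0],[1,0,0,0,0]]]'; python3 -c "
from h import *
s=robot.observe();print(s['qpos'],s['tool_pos'])"
```

```text
time: 1.98
tool_pos: [0.605, -0.0567, 0.1357]
tool_rot: [3.141, -0.001, -0.0]
contact_force: [0.1, -0.3, 1.4]
opening: 0.0918
grip_force: 0.0
[-0.2195  0.579   1.4228 -0.0001  1.1387  1.3516] [ 0.605  -0.0567  0.1357]
```

```bash
python3 -m jog '[[[1,0,-0.001,0.03,0],[1,0,-0.001,0.06,0],[1,0,-0.001,0.09,0],[1,0,-0.001,0.104,0],[1,0,-0.001,0.104,0]]]'
python3 -m jog '[[[-1,0,0,0,0],[-1,0,0,0,0],[-1,0,0,0,0],[-1,0,0,0,0],[-1,0,0,0,0]]]' 20
```

```text
time: 2.4
tool_pos: [0.6037, -0.0556, 0.0296]
tool_rot: [-3.141, 0.002, -0.001]
contact_force: [-0.7, -0.4, 0.2]
opening: 0.0917
grip_force: 0.0
time: 2.82
tool_pos: [0.605, -0.0557, 0.032]
tool_rot: [3.141, -0.002, -0.0]
contact_force: [-0.0, -0.4, 0.5]
opening: 0.063
grip_force: 0.0
```

```bash
python3 -m jog '[[[-1,0,0,0,0],[-1,0,0,0,0],[-1,0,0,0,0],[-1,0,0,0,0],[-1,0,0,0,0]]]'
python3 -m jog '[[[-1,0,0,-0.02,0],[-1,0,0,-0.05,0],[-1,0,0,-0.08,0],[-1,0,0,-0.11,0],[-1,0,0,-0.12,0]]]'
```

```text
time: 3.23
tool_pos: [0.6045, -0.0555, 0.0311]
tool_rot: [3.141, -0.0, -0.0]
contact_force: [-1.4, 0.2, 5.1]
opening: 0.0496
grip_force: 20.0
time: 3.65
tool_pos: [0.6061, -0.0559, 0.1548]
tool_rot: [3.14, -0.006, -0.0]
contact_force: [1.9, 0.4, -0.6]
opening: 0.0498
grip_force: 20.0
```

```bash
python3 -m jog '[[[-1,-0.003,-0.02,0,0],[-1,-0.006,-0.055,0,0],[-1,-0.009,-0.09,0,0],[-1,-0.012,-0.125,0,0],[-1,-0.015,-0.16,0,0]]]'
python3 -m jog '[[[-1,-0.004,-0.035,0,0],[-1,-0.008,-0.07,0,0],[-1,-0.014,-0.1,0,0],[-1,-0.014,-0.1125,0,0],[-1,-0.014,-0.1125,0,0]]]'
python3 -m jog '[[[-1,0,0,0.03,0],[-1,0,0,0.06,0],[-1,0,0,0.085,0],[-1,0,0,0.1,0],[-1,0,0,0.1,0]]]'
```

```text
time: 4.07
tool_pos: [0.5884, 0.1058, 0.1492]
tool_rot: [3.141, 0.002, -0.001]
contact_force: [1.5, -0.2, -1.8]
opening: 0.0495
grip_force: 20.0
time: 4.48
tool_pos: [0.5743, 0.2198, 0.1492]
tool_rot: [-3.142, 0.002, 0.004]
contact_force: [0.1, -0.4, -2.3]
opening: 0.0498
grip_force: 20.0
time: 4.9
tool_pos: [0.5729, 0.2147, 0.0459]
tool_rot: [3.139, 0.008, -0.002]
contact_force: [-0.3, -0.5, -2.5]
opening: 0.0497
grip_force: 20.0
```

```bash
python3 -m jog '[[[-1,0,0,0.004,0],[-1,0,0,0.008,0],[-1,0,0,0.009,0],[-1,0,0,0.009,0],[-1,0,0,0.009,0]]]'
```

```text
time: 5.32
tool_pos: [0.5759, 0.217, 0.0426]
tool_rot: [-3.141, -0.002, -0.0]
contact_force: [-0.6, 0.5, -1.5]
opening: 0.05
grip_force: 20.0
```

```bash
python3 -m jog '[[[-1,0,0,0.001,0],[-1,0,0,0.001,0],[1,0,0,0.001,0],[1,0,0,0.001,0],[1,0,0,0.001,0]]]'
python3 -m jog '[[[1,0,0,0,0],[1,0,0,0,0],[1,0,0,0,0],[1,0,0,-0.015,0],[1,0,0,-0.05,0]]]'
python3 -m jog '[[[1,0,0,-0.035,0],[1,0,0,-0.07,0],[1,0,0,-0.09,0],[1,-0.013,0.035,-0.09,0],[1,-0.026,0.07,-0.09,0]]]'
python3 -m jog '[[[1,-0.013,0.035,0,0],[1,-0.026,0.07,0,0],[1,-0.039,0.105,0,0],[1,-0.052,0.14,0,0],[1,-0.065,0.175,0,0]]]'
python3 -m jog '[[[1,-0.013,0.035,0,0],[1,-0.026,0.07,0,0],[1,-0.039,0.105,0,0],[1,-0.054,0.1465,0,0],[1,-0.054,0.1465,0,0]]]'
```

```text
time: 5.73
tool_pos: [0.5756, 0.2171, 0.041]
tool_rot: [-3.142, -0.001, -0.0]
contact_force: [-0.3, -0.7, 0.3]
opening: 0.0656
grip_force: 0.0
time: 6.15
tool_pos: [0.5724, 0.2162, 0.0866]
tool_rot: [3.139, 0.01, -0.0]
contact_force: [0.4, 0.2, -0.1]
opening: 0.0913
grip_force: 0.0
time: 6.57
tool_pos: [0.55, 0.1476, 0.1824]
tool_rot: [-3.141, -0.004, 0.003]
contact_force: [0.8, -0.4, -0.7]
opening: 0.0917
grip_force: 0.0
time: 6.98
tool_pos: [0.4834, -0.0294, 0.1809]
tool_rot: [3.141, -0.0, 0.0]
contact_force: [0.8, 0.0, 0.1]
opening: 0.0915
grip_force: 0.0
time: 7.4
tool_pos: [0.4285, -0.18, 0.181]
tool_rot: [3.139, -0.0, -0.006]
contact_force: [1.6, -0.6, 0.0]
opening: 0.0917
grip_force: 0.0
```

```bash
python3 -m jog '[[[1,0,0,0,0],[1,0,0,0.035,0],[1,0,0,0.07,0],[1,0,0,0.105,0],[1,0,0,0.13,0]]]'
python3 -m jog '[[[1,0,0,0.01,0],[1,0,0,0.01,0],[-1,0,0,0.01,0],[-1,0,0,0.01,0],[-1,0,0,0.01,0]]]' 25
python3 -m jog '[[[-1,0,0,0,0],[-1,0,0,0,0],[-1,0,0,0,0],[-1,0,0,0,0],[-1,0,0,0,0]]]'
```

```text
time: 7.82
tool_pos: [0.4299, -0.1724, 0.0485]
tool_rot: [-3.14, 0.002, 0.001]
contact_force: [-0.8, 0.6, -1.0]
opening: 0.092
grip_force: 0.0
time: 8.23
tool_pos: [0.4313, -0.1745, 0.0419]
tool_rot: [3.14, -0.002, 0.001]
contact_force: [-0.5, -0.6, 0.1]
opening: 0.0761
grip_force: 0.0
time: 8.65
tool_pos: [0.4306, -0.1747, 0.0413]
tool_rot: [3.141, -0.001, -0.0]
contact_force: [-1.2, -0.4, 6.1]
opening: 0.0553
grip_force: 25.0
```

```bash
python3 -m jog '[[[-1,0,0,-0.02,0],[-1,0,0,-0.05,0],[-1,0,0,-0.08,0],[-1,0,0,-0.11,0],[-1,0,0,-0.13,0]]]'
python3 -m jog '[[[-1,0.01,-0.018,0,0],[-1,0.028,-0.05,0,0],[-1,0.046,-0.082,0,0],[-1,0.064,-0.114,0,0],[-1,0.082,-0.146,0,0]]]'
python3 -m jog '[[[-1,0.018,-0.032,0,0],[-1,0.036,-0.064,0,0],[-1,0.054,-0.096,0,0],[-1,0.072,-0.128,0,0],[-1,0.09,-0.16,0,0]]]'
python3 -m jog '[[[-1,0.018,-0.032,0,0],[-1,0.036,-0.064,0,0],[-1,0.049,-0.087,0,0],[-1,0.049,-0.087,0,0],[-1,0.049,-0.087,0,0]]]'
python3 -m jog '[[[-1,0,0,0.03,0],[-1,0,0,0.06,0],[-1,0,0,0.09,0],[-1,0,0,0.11,0],[-1,0,0,0.11,0]]]'
python3 -m jog '[[[-1,0,0,0.004,0],[-1,0,0,0.008,0],[-1,0,0,0.009,0],[-1,0,0,0.009,0],[-1,0,0,0.009,0]]]'
```

```text
time: 9.07
tool_pos: [0.4305, -0.1747, 0.173]
tool_rot: [3.141, -0.002, -0.0]
contact_force: [0.5, 0.3, -2.5]
opening: 0.0556
grip_force: 25.0
time: 9.48
tool_pos: [0.5124, -0.027, 0.1703]
tool_rot: [-3.141, 0.001, -0.001]
contact_force: [0.5, -0.9, -2.3]
opening: 0.0555
grip_force: 25.0
time: 9.9
tool_pos: [0.6024, 0.1332, 0.1698]
tool_rot: [3.141, 0.002, -0.0]
contact_force: [0.9, -0.4, -3.0]
opening: 0.0559
grip_force: 25.0
time: 10.32
tool_pos: [0.6509, 0.2198, 0.1687]
tool_rot: [3.141, 0.003, 0.002]
contact_force: [-0.8, 0.1, -2.9]
opening: 0.0555
grip_force: 25.0
time: 10.73
tool_pos: [0.6475, 0.2163, 0.0547]
tool_rot: [3.139, 0.011, -0.002]
contact_force: [-2.2, -0.9, -3.8]
opening: 0.0554
grip_force: 25.0
time: 11.15
tool_pos: [0.652, 0.2185, 0.053]
tool_rot: [-3.141, -0.002, -0.0]
contact_force: [0.6, -0.1, -2.5]
opening: 0.0558
grip_force: 25.0
```

```bash
python3 -m jog '[[[-1,0,0,0.001,0],[-1,0,0,0.001,0],[1,0,0,0.001,0],[1,0,0,0.001,0],[1,0,0,0.001,0]]]'
python3 -m jog '[[[1,0,0,0,0],[1,0,0,0,0],[1,0,0,0,0],[1,0,0,-0.015,0],[1,0,0,-0.05,0]]]'
python3 -m jog '[[[1,0,0,-0.03,0],[1,0,0,-0.06,0],[1,0,0,-0.09,0],[1,0,0,-0.09,0],[1,-0.023,0.028,-0.09,0]]]'
python3 -m jog '[[[1,-0.023,0.028,0,0],[1,-0.046,0.056,0,0],[1,-0.069,0.084,0,0],[1,-0.092,0.112,0,0],[1,-0.115,0.14,0,0]]]'
python3 -m jog '[[[1,-0.023,0.028,0,0],[1,-0.046,0.056,0,0],[1,-0.07,0.088,0,0],[1,-0.07,0.088,0,0],[1,-0.07,0.088,0,0]]]'
python3 - <<'E'
from h import *
print(robot.observe()['tool_pos'])
cv2.imwrite('pics/side1.png',robot.read_camera('side')[:,:,::-1])
E
```

```text
time: 11.57
tool_pos: [0.6517, 0.2186, 0.0512]
tool_rot: [-3.141, -0.001, -0.0]
contact_force: [-0.1, 0.0, 0.3]
opening: 0.0713
grip_force: 0.0
time: 11.98
tool_pos: [0.6483, 0.2177, 0.0958]
tool_rot: [3.139, 0.01, -0.0]
contact_force: [-0.3, 0.3, -0.1]
opening: 0.0913
grip_force: 0.0
time: 12.4
tool_pos: [0.6316, 0.1939, 0.1922]
tool_rot: [-3.139, -0.007, 0.003]
contact_force: [-1.7, -0.7, -0.4]
opening: 0.0924
grip_force: 0.0
time: 12.82
tool_pos: [0.512, 0.0495, 0.1906]
tool_rot: [3.141, -0.0, 0.0]
contact_force: [0.3, -0.6, -0.3]
opening: 0.0921
grip_force: 0.0
time: 13.23
tool_pos: [0.4427, -0.0389, 0.1911]
tool_rot: [3.141, -0.001, -0.004]
contact_force: [0.6, -0.2, -0.5]
opening: 0.0918
grip_force: 0.0
[ 0.4427 -0.0389  0.1911]
```

View pics/side1.png

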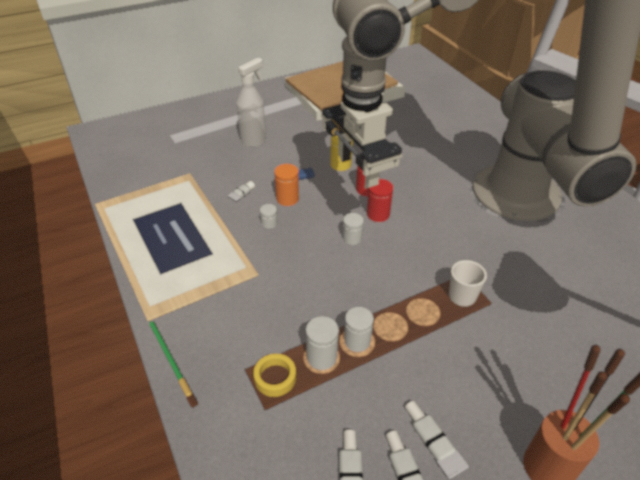

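The large and largest pots stand upright and centred on their marks, at about (358,332) and (322,345). Next is the small pot.

```bash
python3 -m jog '[[[1,0,0,0.035,0],[1,0,0,0.07,0],[1,0,0,0.105,0],[1,0,0,0.135,0],[1,0,0,0.15,0]]]'
python3 -m jog '[[[1,0,0,0.01,0],[1,0,0,0.01,0],[-1,0,0,0.01,0],[-1,0,0,0.01,0],[-1,0,0,0.01,0]]]' 20
python3 -m jog '[[[-1,0,0,0,0],[-1,0,0,0,0],[-1,0,0,0,0],[-1,0,0,0,0],[-1,0,0,0,0]]]'
python3 -m jog '[[[-1,0,0,0,0],[-1,0,0,0,0],[-1,0,0,0,0]]]'
```

```text
time: 13.7
tool_pos: [0.4424, -0.0359, 0.0375]
tool_rot: [-3.14, 0.004, 0.002]
contact_force: [-1.2, 0.8, -0.2]
opening: 0.092
grip_force: 0.0
time: 14.12
tool_pos: [0.4443, -0.0373, 0.0315]
tool_rot: [3.141, -0.002, 0.001]
contact_force: [0.4, -0.5, 0.7]
opening: 0.0763
grip_force: 0.0
time: 14.53
tool_pos: [0.4434, -0.0376, 0.0309]
tool_rot: [3.141, -0.0, -0.0]
contact_force: [0.3, -1.3, 2.8]
opening: 0.0438
grip_force: 20.0
time: 14.78
tool_pos: [0.4435, -0.0376, 0.0309]
tool_rot: [3.141, -0.0, -0.0]
contact_force: [-0.0, -0.4, 3.5]
opening: 0.0435
grip_force: 20.0
```

```bash
python3 -m jog '[[[-1,0,0,-0.02,0],[-1,0,0,-0.05,0],[-1,0,0,-0.08,0],[-1,0,0,-0.11,0],[-1,0,0,-0.13,0]]]'
python3 -m jog '[[[-1,0.004,-0.02,0,0],[-1,0.011,-0.05,0,0],[-1,0.018,-0.08,0,0],[-1,0.026,-0.115,0,0],[-1,0.033,-0.148,0,0]]]'
python3 -m jog '[[[-1,0.008,-0.034,0,0],[-1,0.016,-0.068,0,0],[-1,0.025,-0.1055,0,0],[-1,0.025,-0.1055,0,0],[-1,0.025,-0.1055,0,0]]]'
python3 -m jog '[[[-1,0,0,0.03,0],[-1,0,0,0.06,0],[-1,0,0,0.09,0],[-1,0,0,0.11,0],[-1,0,0,0.11,0]]]'
python3 -m jog '[[[-1,0,0,0.004,0],[-1,0,0,0.008,0],[-1,0,0,0.009,0],[-1,0,0,0.009,0],[-1,0,0,0.009,0]]]'
```

```text
time: 15.2
tool_pos: [0.4438, -0.0376, 0.1631]
tool_rot: [3.141, -0.002, -0.0]
contact_force: [0.2, 0.6, -0.8]
opening: 0.0438
grip_force: 20.0
time: 15.62
tool_pos: [0.4764, 0.112, 0.1605]
tool_rot: [3.142, 0.0, -0.001]
contact_force: [1.3, -0.4, -1.9]
opening: 0.0436
grip_force: 20.0
time: 16.03
tool_pos: [0.5009, 0.2177, 0.1598]
tool_rot: [3.141, 0.001, 0.003]
contact_force: [-1.1, 0.5, -1.1]
opening: 0.0437
grip_force: 20.0
time: 16.45
tool_pos: [0.4982, 0.2138, 0.0465]
tool_rot: [3.139, 0.009, -0.002]
contact_force: [-0.6, -0.1, -0.8]
opening: 0.0435
grip_force: 20.0
time: 16.87
tool_pos: [0.5019, 0.2161, 0.0427]
tool_rot: [-3.141, -0.002, -0.0]
contact_force: [-0.3, 0.3, -1.0]
opening: 0.0435
grip_force: 20.0
```

```bash
python3 -m jog '[[[-1,0,0,0.001,0],[-1,0,0,0.001,0],[1,0,0,0.001,0],[1,0,0,0.001,0],[1,0,0,0.001,0]]]'
python3 -m jog '[[[1,0,0,0,0],[1,0,0,0,0],[1,0,0,0,0],[1,0,0,-0.015,0],[1,0,0,-0.05,0]]]'
python3 -m jog '[[[1,0,0,-0.03,0],[1,0,0,-0.06,0],[1,0,0,-0.09,0],[1,0,0.01,-0.09,0],[1,0.008,0.045,-0.09,0]]]'
python3 -m jog '[[[1,0.008,0.035,0,0],[1,0.016,0.07,0,0],[1,0.024,0.105,0,0],[1,0.032,0.14,0,0],[1,0.04,0.175,0,0]]]'
python3 -m jog '[[[1,0.01,0.035,0,-0.05],[1,0.02,0.07,0,-0.1],[1,0.03,0.105,0,-0.15],[1,0.043,0.14,0,-0.2],[1,0.043,0.163,0,-0.2]]]'
python3 -m jog '[[[1,0,0,0,0],[1,0,0,0.03,0],[1,0,0,0.06,0],[1,0,0,0.08,0],[1,0,0,0.08,0]]]'
python3 -m jog '[[[1,0,0,0,0],[1,0,0,0,0]]]'
python3 - <<'E'
from h import *
print(robot.observe()['tool_pos'])
cv2.imwrite('pics/w2.png',robot.read_camera('wrist')[:,:,::-1])
E
```

```text
time: 17.28
tool_pos: [0.5015, 0.2161, 0.0409]
tool_rot: [3.142, -0.0, -0.0]
contact_force: [0.0, -0.7, -0.0]
opening: 0.0593
grip_force: 0.0
time: 17.7
tool_pos: [0.4986, 0.2151, 0.0874]
tool_rot: [3.139, 0.009, -0.0]
contact_force: [-0.4, -0.2, 0.0]
opening: 0.0904
grip_force: 0.0
time: 18.12
tool_pos: [0.5095, 0.1739, 0.1828]
tool_rot: [-3.139, -0.004, 0.004]
contact_force: [0.5, -0.2, -1.1]
opening: 0.0918
grip_force: 0.0
time: 18.53
tool_pos: [0.5492, -0.0058, 0.1804]
tool_rot: [3.142, 0.0, -0.0]
contact_force: [-0.0, -0.4, 0.2]
opening: 0.0917
grip_force: 0.0
time: 18.95
tool_pos: [0.5934, -0.1707, 0.18]
tool_rot: [3.14, -0.001, 0.201]
contact_force: [-0.6, 0.2, 0.3]
opening: 0.0919
grip_force: 0.0
time: 19.37
tool_pos: [0.5892, -0.1653, 0.0957]
tool_rot: [-3.136, 0.008, 0.2]
contact_force: [-1.6, 0.7, -0.5]
opening: 0.0917
grip_force: 0.0
time: 19.53
tool_pos: [0.5931, -0.1669, 0.1021]
tool_rot: [3.14, -0.002, 0.2]
contact_force: [0.3, 0.7, 1.2]
opening: 0.0916
grip_force: 0.0
[ 0.5931 -0.1669  0.1021]
```

View pics/w2.png

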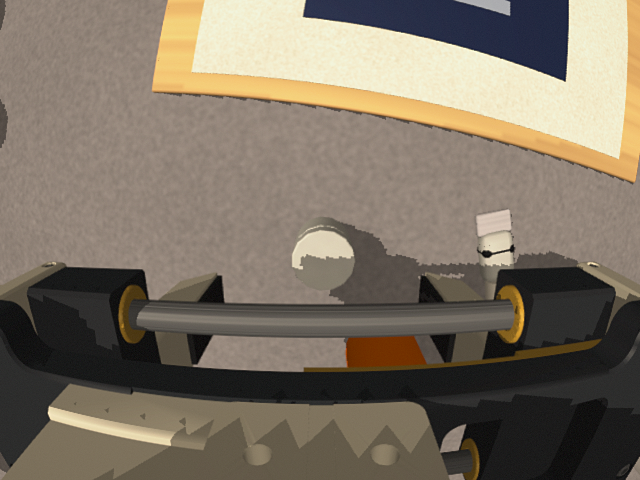

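The smallest pot's lid is at about (323,259), between the fingers. The tube's near end is at (495,262) and the orange pot's top front edge is near (347-425,340).

```bash
python3 -c "
from h import *
s=robot.observe()
R=Ro.from_euler('xyz',s['tool_rot']).as_matrix()
for n,p,z in [('lid',(323,259),.044),('tubeL',(478,250),.01),('tubeB',(490,285),.01),('tubeR',(513,250),.01),('orange',(385,338),.08)]:
    w=wray(p,z);print(n,w,'tool',(w-s['tool_pos'])@R)
for p in [(440,215),(434,203),(446,230)]: print(ray('top',p,.01))"
```

```text
lid [ 0.5946 -0.1679  0.044 ] tool [0.0009 0.0009 0.0586]
tubeL [ 0.6125 -0.279   0.01  ] tool [-0.0037  0.1133  0.0928]
tubeB [ 0.5883 -0.2982  0.01  ] tool [-0.0313  0.1273  0.0927]
tubeR [ 0.6182 -0.3085  0.01  ] tool [-0.004   0.1433  0.0928]
orange [ 0.5685 -0.2068  0.08  ] tool [-0.0323  0.0339  0.0225]
[ 0.6112 -0.2952  0.01  ]
[ 0.6366 -0.2838  0.01  ]
[ 0.5798 -0.3063  0.01  ]
```

```bash
python3 -m jog '[[[1,0.001,0.001,0.02,0],[1,0.001,0.001,0.04,0],[1,0.001,0.001,0.06,0],[1,0.001,0.001,0.075,0],[1,0.001,0.001,0.081,0]]]'
python3 -m jog '[[[1,0,0,0,0],[-1,0,0,0,0],[-1,0,0,0,0],[-1,0,0,0,0],[-1,0,0,0,0]]]' 20
python3 -m jog '[[[-1,0,0,0,0],[-1,0,0,0,0],[-1,0,0,0,0],[-1,0,0,0,0],[-1,0,0,0,0]]]'
python3 -m jog '[[[-1,0,0,0,0],[-1,0,0,0,0],[-1,0,0,0,0],[-1,0,0,0,0]]]'
```

```text
time: 20.0
tool_pos: [0.5934, -0.1676, 0.0192]
tool_rot: [-3.141, 0.0, 0.2]
contact_force: [-1.0, -0.6, 0.5]
opening: 0.0918
grip_force: 0.0
time: 20.42
tool_pos: [0.5941, -0.168, 0.0209]
tool_rot: [3.14, -0.002, 0.2]
contact_force: [0.0, 0.3, 1.0]
opening: 0.0696
grip_force: 0.0
time: 20.83
tool_pos: [0.5935, -0.1678, 0.0197]
tool_rot: [3.142, 0.0, 0.2]
contact_force: [-0.7, -0.0, 0.7]
opening: 0.0372
grip_force: 20.0
time: 21.17
tool_pos: [0.5935, -0.1678, 0.0197]
tool_rot: [3.142, 0.0, 0.2]
contact_force: [-0.1, 0.4, 0.1]
opening: 0.0375
grip_force: 20.0
```

```bash
python3 -m jog '[[[-1,0,0,-0.03,0],[-1,0,0,-0.06,0.05],[-1,0,0,-0.09,0.1],[-1,0,0,-0.12,0.15],[-1,0,0,-0.14,0.2]]]'
python3 -m jog '[[[-1,-0.007,-0.016,0,0],[-1,-0.021,-0.048,0,0],[-1,-0.035,-0.08,0,0],[-1,-0.049,-0.112,0,0],[-1,-0.063,-0.144,0,0]]]'
python3 -m jog '[[[-1,-0.014,-0.032,0,0],[-1,-0.028,-0.064,0,0],[-1,-0.042,-0.096,0,0],[-1,-0.056,-0.128,0,0],[-1,-0.07,-0.16,0,0]]]'
python3 -m jog '[[[-1,-0.014,-0.032,0,0],[-1,-0.028,-0.064,0,0],[-1,-0.036,-0.0785,0,0],[-1,-0.036,-0.0785,0,0],[-1,-0.036,-0.0785,0,0]]]'
python3 -m jog '[[[-1,0,0,0.03,0],[-1,0,0,0.06,0],[-1,0,0,0.09,0],[-1,0,0,0.115,0],[-1,0,0,0.12,0]]]'
python3 -m jog '[[[-1,0,0,0.004,0],[-1,0,0,0.008,0],[-1,0,0,0.009,0],[-1,0,0,0.009,0],[-1,0,0,0.009,0]]]'
```

```text
time: 21.58
tool_pos: [0.5942, -0.168, 0.1628]
tool_rot: [3.14, -0.003, -0.003]
contact_force: [0.6, -0.6, -1.0]
opening: 0.0376
grip_force: 20.0
time: 22.0
tool_pos: [0.5295, -0.0226, 0.1596]
tool_rot: [-3.142, 0.0, -0.001]
contact_force: [0.7, 0.7, -1.3]
opening: 0.0376
grip_force: 20.0
time: 22.42
tool_pos: [0.4596, 0.1376, 0.1598]
tool_rot: [3.142, -0.0, -0.0]
contact_force: [0.3, 0.3, -0.9]
opening: 0.0373
grip_force: 20.0
time: 22.83
tool_pos: [0.4242, 0.2153, 0.1597]
tool_rot: [3.141, -0.0, 0.002]
contact_force: [0.3, 0.4, -0.2]
opening: 0.0379
grip_force: 20.0
time: 23.25
tool_pos: [0.4229, 0.2127, 0.0363]
tool_rot: [3.139, 0.006, -0.002]
contact_force: [-1.5, -0.5, -1.2]
opening: 0.0374
grip_force: 20.0
time: 23.67
tool_pos: [0.4253, 0.2149, 0.0317]
tool_rot: [-3.141, -0.002, -0.0]
contact_force: [0.6, -0.7, -0.8]
opening: 0.0379
grip_force: 20.0
```

```bash
python3 -m jog '[[[-1,0,0,0.001,0],[-1,0,0,0.001,0],[1,0,0,0.001,0],[1,0,0,0.001,0],[1,0,0,0.001,0]]]'
python3 -m jog '[[[1,0,0,0,0],[1,0,0,0,0],[1,0,0,0,0],[1,0,0,-0.015,0],[1,0,0,-0.05,0]]]'
python3 -m jog '[[[1,0,0,-0.035,0],[1,0,0,-0.07,0],[1,0,0,-0.1,0],[1,0,0.03,-0.1,0],[1,0,0.06,-0.1,0]]]'
python3 -m jog '[[[1,0,0.04,0,0],[1,0,0.08,0,0],[1,0,0.12,0,0],[1,0,0.16,0,0],[1,0,0.2,0,0]]]'
python3 -m jog '[[[1,0,0.04,0,0],[1,0,0.08,0,0],[1,0,0.08,0,0],[1,0,0.08,0,0],[1,0,0.08,0,0]]]'
python3 - <<'E'
from h import *
im=robot.read_camera('top')[:,:,::-1].copy();s=robot.read_camera('side')[:,:,::-1].copy()
for k,(x,y) in dict(smallest=(.425,.2145),small=(.502,.216),large=(.576,.217),largest=(.652,.2185)).items():
    d,h=POTS[k]
    for n,i in(('top',im),('side',s)):
        for c in(cyl(x,y,d/2,h+.01,h+.01)[:40],): cv2.polylines(i,[np.int32(np.round(proj(n,c)))],True,(0,255,0),1)
o=np.hstack([cv2.resize(im[120:400,110:250],None,fx=2,fy=2),cv2.resize(s[240:420,230:500],None,fx=1.9,fy=560/180)])
o=cv2.resize(o,(790,int(o.shape[0]*790/o.shape[1])));cv2.imwrite('pics/f.png',o)
E
```

```text
time: 24.08
tool_pos: [0.4247, 0.2148, 0.0298]
tool_rot: [3.142, -0.0, -0.0]
contact_force: [0.4, -0.2, -0.5]
opening: 0.053
grip_force: 0.0
time: 24.5
tool_pos: [0.4219, 0.2138, 0.077]
tool_rot: [3.139, 0.008, -0.0]
contact_force: [-0.4, -0.3, -0.2]
opening: 0.0862
grip_force: 0.0
time: 24.92
tool_pos: [0.4255, 0.1552, 0.1817]
tool_rot: [-3.141, -0.005, 0.003]
contact_force: [-0.3, -0.8, -0.9]
opening: 0.0916
grip_force: 0.0
time: 25.33
tool_pos: [0.4241, -0.047, 0.1799]
tool_rot: [3.141, -0.0, 0.0]
contact_force: [0.2, 0.2, -0.6]
opening: 0.0919
grip_force: 0.0
time: 25.75
tool_pos: [0.4241, -0.1249, 0.1795]
tool_rot: [-3.141, 0.001, -0.001]
contact_force: [-0.0, 1.5, 0.2]
opening: 0.0918
grip_force: 0.0
```

View pics/f.png

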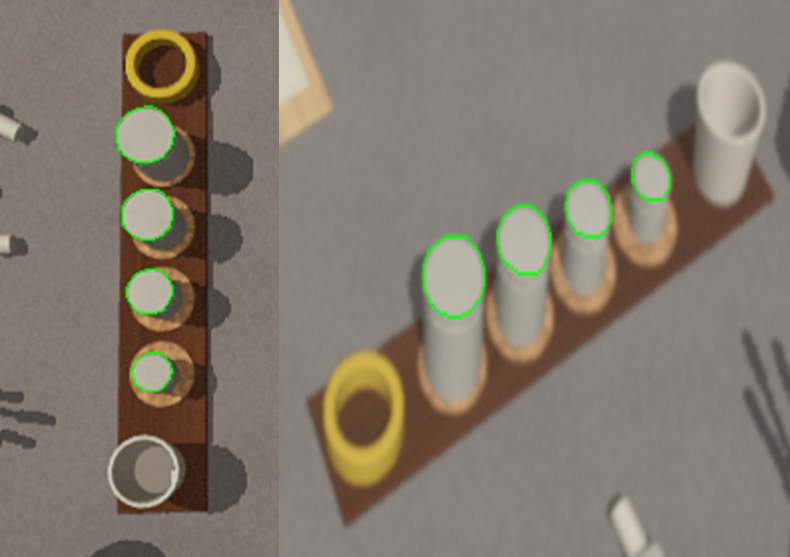

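All four lids match the circles predicted for centred, upright pots in both views, ordered from smallest at the cup to largest at the tape. The cup and tape look untouched, so I'm handing in.

```bash
python3 -c "
from cell import robot
print(robot.hand_in())"
```

```text
the job is handed in; nothing more can be done
None
```

I put the four pots upright on their cork marks, smallest next to the cup and largest next to the tape, and handed the job in after about 26 s; the top and side cameras showed all four centred and the cup and tape in place, but hand-in returned no verdict.

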